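Unload the tube mixer into the cool box

ROBOT

A 6-joint arm with a two-finger parallel gripper is mounted at the origin on a cart in front of the work surface, level with it; the furniture and walls round the work are solid. World frame = base frame: x ahead of the robot, y to its left, z up, the work surface at z = 0. Lengths are in m, angles in rad, forces in N, time in s.
With the tool pointing down it reaches from about 0.275 to 0.825 m from the base axis. Payload 4.9 kg.
Tool frame: the origin (TCP) lies midway between the tips of the shut fingers; the grasp point (between the pads) lies 19 mm behind it (bot.grip_depth is the distance from the TCP to the grasp point, in m); z points along the fingers, y is the line along which they close (so a half turn about z gives the same grasp; the last joint's range is limited). The gripper opens to 85 mm and grips with 20 to 120 N. Pads are 22 mm wide; open, the fingers measure 114 mm over their backs; the gripper's body (76 mm by 85 mm) begins 54 mm behind the grasp point. The pads swing forward as they close: fully open they stand 13 mm farther back than shut.
Start: joints at [1.119, 0.326, -0.193, 1.052, 0, 1.437], TCP at [0.172, 0.522, 0.231] pointing down, gripper open.
Joint ranges: [-2.65, 2.65], [-0.97, 1.79], [-1.3, 1.35], [-1.93, 2.1], [-1.47, 1.37], [-3.14, 3.14]. Speed limits (rad/s): [2.57, 2.57, 3.14, 3.14, 3.14, 3.14].

INTERFACE

Orientations are given as a unit quaternion [w, x, y, z].
In Python, from cell import bot gives the robot as it stands. Calls block until the motion is done:
- bot.move_pose(position, orientation): joint-space move of the TCP to a pose.
- bot.move_linear(position, speed=0.15, rotation=None, until_force=None): straight line of the TCP; rotation=None keeps the orientation; speed is the mean speed in m/s. With until_force (N) it stops when the force on the tool has changed by that much, and returns True; else False.
- bot.goto_joints(angles): joint-space move.
- bot.set_gripper(opening, grasp_force=None): opening from 0.0 (shut) to 1.0 (fully open); grasp_force is the grip in N (None keeps the last); returns when the fingers have stopped.
- bot.wait(seconds).
- bot.solve_ik(position, orientation): joint angles nearest the present ones, or None.
- bot.camera(name): name is "scene" or "top" or "wrist"; returns the picture (384x512x3 uint8, red, green, blue); there is no depth.
- bot.calibration(name): a dict with "mtx" (3x3 intrinsics, pixels), "extrinsics" (4x4, takes a point from world to camera coordinates); the wrist camera has in their place "hand_eye" (4x4, takes a point from camera to tool coordinates, whose origin is the TCP and whose axes are the flange's). Camera axes: x right, y down, z forward; pixel columns grow to the right and rows downward; lengths in m; the calibration is good to about 2 mm. A picture is of the moment at which its call begins: read the wrist's pose just before it. calibration takes no time and is no camera call.
A pose or a line that the arm cannot do raises bot.PlanningError and nothing moves.
- bot.close_job(): hands the job in; it is judged then, once.
Trained networks look in the newest picture that a camera, given by its name, has taken for a name from the list of things; names that differ only in an ending like _2 or _b are one class to them, and where a whole thing is asked for, a point or a joint stands for the part that bears it (a point fixed in the world has none). Each returns a list of dicts, best first, with "confidence" (0 to 1); they miss things now and then, are a little off and sometimes report something else, mostly with a low value. They report only what shows in the picture. A call takes as long as a camera call.
- bot.search_frame(camera, thing): "bbox" ([left, top, width, height] in pixels, round what is visible of it).
Readings, each from a call of its own:
- bot.read_clock(): time.
- bot.read_joint_positions(): joint angles.
- bot.read_joint_vel(): joint speeds.
- bot.read_joint_efforts(): joint torques, N m.
- bot.read_position(): TCP position.
- bot.read_tool_rot(): TCP orientation.
- bot.read_ft_force(): force on the tool from outside, world axes, zero at the start.
- bot.read_moment(): the same for the moment, N m.
- bot.read_gripper_width(): opening from 0.0 (shut) to 1.0 (fully open).
- bot.read_finger_force(): force on a finger pad.
Only numpy, scipy, OpenCV 4.12 (cv2) and the standard library are available. Lean on these libraries where they do the work, as an engineer would, in place of code of your own. Each camera call takes 0.05 s, during which the arm holds its last target. There are 200 camera calls.

TASK

The mixing run is over: switch the tube mixer off at its toggle before you take any tube, then pull every capped tube up out of its spring clips and lay each one flat in its own notch of the foam cradles in the grey cool box, whose loose lid has to come off first. When all the tubes are in, put the lid back squarely on the box, fully down all round. Do not knock over the reagent bottle behind the box or push it away.

Things in the scene. Friction and masses are not known exactly. Their poses are not given: they have to be found in the camera images.
- mixer: white bench tube mixer, fixed, 200 x 204 mm; origin mid-underside, x to its back, y to its left, z up. In front (x -0.105 to -0.035) a control ledge, top 50 mm high, with the toggle and a dial 62 mm high at y +0.062. Behind it a deck (top 70 mm) with four tube places side by side; its turned-up front and back edges, 94 mm high, stop tubes from sliding out lengthwise
- toggle (a joint): toggle of the mixer's switch: 0 to 0.1 = leaning to the mixer's left (its +y), on; 0.9 = leaning to its right (-y), off (0.75 and more counts as off). Needs under 2 N at the tip and stays where it is left
- toggle_tip (a point): rounded end of the toggle, a steel bat 11 mm thick, 34 mm long, pivoting in the ledge at mixer x -0.076, y -0.035, 50 mm high; the end swings along the mixer's y, 15 mm to either side of the pivot, 81 mm high when at either side
- clip0 (a point): middle of tube place 0 on the mixer, on the axis of a tube held there, 97 mm above the desk; axes as the mixer's. Each place has two C-shaped sheet-steel spring clips, 12 mm wide, 31 mm in front of and behind this point, open at the top (50 mm free between them, deck 27 mm below). A tube lies along x; pulled straight up by its middle it resists with about 8 N and snaps out within 10 mm
- clip1 (a point): middle of tube place 1 on the mixer, on the axis of a tube held there, 97 mm above the desk; axes as the mixer's
- clip2 (a point): middle of tube place 2 on the mixer, on the axis of a tube held there, 97 mm above the desk; axes as the mixer's
- clip3 (a point): middle of tube place 3 on the mixer, on the axis of a tube held there, 97 mm above the desk; axes as the mixer's
- tube0_mid (a point): middle of a capped plastic sample tube, 19 mm thick, 110 mm long, 16 g; z runs along the tube to the cap; one of the four may be absent
- tube1_mid (a point): middle of a capped plastic sample tube, 19 mm thick, 110 mm long, 16 g; z runs along the tube to the cap
- tube2_mid (a point): middle of a capped plastic sample tube, 19 mm thick, 110 mm long, 16 g; z runs along the tube to the cap
- tube3_mid (a point): middle of a capped plastic sample tube, 19 mm thick, 110 mm long, 16 g; z runs along the tube to the cap
- box: loose grey cool box, 224 x 146 x 60 mm (x, y, z), 0.9 kg; origin mid-underside; walls and floor 8 mm. Two black foam bars (12 mm wide, at y -0.032, +0.032) have V notches at x -0.069, -0.023, +0.023, +0.069: a tube in a notch lies along y, either way round, its axis 34 mm above the underside (ridges 44 mm). The lid is on at the start; the desk on the -y side of the box is free for it
- lid_grip (a point): middle of the upright grip bar (72 mm along the lid's x, 16 mm thick) on the box's loose lid; 22 mm above the lid's plate, 13 mm below the bar's top, 40 mm above the lid's lower edge. Lid white, 238 x 160 mm, 0.18 kg; its 12 mm skirt goes outside the box walls with 4 mm play each side, either way round. Fully down, this point is 88 mm above the box's underside
- reagent_mid (a point): middle of the white reagent bottle with blue cap, 58 mm across, 123 mm high, standing loose behind the box, z up; leave it alone

How it is judged:
On the way, in this order (a step that is already met when the one before it is completed fails the run):
1. the mixer is switched off while every tube is still in its clips (value of joint toggle above 0.75 rad and distance of each of tube0_mid, tube1_mid, tube2_mid, tube3_mid from where it was at the start of the episode below 0.01 m), for 0.2 s.
2. every tube lies in a notch of the open box (x of tube0_mid in the frame of box between -0.09 and 0.09 m and y of tube0_mid in the frame of box between -0.02 and 0.02 m and z of tube0_mid in the frame of box between 0.026 and 0.042 m and angle between the z axis of each of tube0_mid, tube1_mid, tube2_mid, tube3_mid and the y axis of box, either way round below 0.2 rad and x of tube1_mid in the frame of box between -0.09 and 0.09 m and y of tube1_mid in the frame of box between -0.02 and 0.02 m and z of tube1_mid in the frame of box between 0.026 and 0.042 m and x of tube2_mid in the frame of box between -0.09 and 0.09 m and y of tube2_mid in the frame of box between -0.02 and 0.02 m and z of tube2_mid in the frame of box between 0.026 and 0.042 m and x of tube3_mid in the frame of box between -0.09 and 0.09 m and y of tube3_mid in the frame of box between -0.02 and 0.02 m and z of tube3_mid in the frame of box between 0.026 and 0.042 m), for 0.2 s.
At the end, for the whole second after the job is handed in: toggle off (0.75 or more); every tube present lies flat along a notch of the box (axis 26 to 42 mm above its underside, middle within 20 mm of its centre line); lid fully down on the box (grip point 84 to 91 mm above its underside, within 8 mm of its middle); all let go and at rest (all of step 2 and value of joint toggle above 0.75 rad and horizontal distance between lid_grip and box below 0.008 m and z of lid_grip in the frame of box between 0.084 and 0.091 m and angle between the z axis of lid_grip and the z axis of box, either way round below 0.04 rad and angle between the x axis of lid_grip and the x axis of box, either way round below 0.1 rad and angle between box's own z axis and vertical below 0.06 rad and linear speed of box below 0.02 m/s); the robot touches nothing.
It fails at once if the reagent bottle is knocked over or pushed more than 5 cm (angle between reagent_mid's own z axis and vertical above 0.6 rad or distance of reagent_mid from where it was at the start of the episode above 0.05 m).
Of tube0, tube1, tube2, tube3 only 3 to 4 are there at a start; the rules pass over those that are not, and their reading is None.
At some moment in a run one of box may be knocked a few centimetres aside while the robot is not near it.
Once in a run the grip may slacken for a moment while it holds something.
It also fails if it takes over 210 s, if anything falls off the work surface, if the arm or the gripper's body presses on something with over 40 N, if the wrist force passes 120 N, or if a joint passes its speed limit or range.

## Working session

There is one attempt and no reset: what is moved stays moved. The work goes in short steps, each a Python script; the robot and the scene stay as the last script left them, time stands still between calls to the robot, and variables do not carry over. Pictures are saved under pics/ and viewed, at most 14 in all, crops included, and the job is handed in when it is done.

```bash
ls && mkdir -p pics
cat > h.py <<'E'
import numpy as np, cv2
from cell import bot
from scipy.spatial.transform import Rotation as R
def snap(name, fn=None):
    im=bot.camera(name)
    if fn: cv2.imwrite('pics/'+fn, cv2.cvtColor(im,cv2.COLOR_RGB2BGR))
    return im
def cam(name):
    c=bot.calibration(name); K=np.array(c['mtx'])
    if name!='wrist': return K,np.array(c['extrinsics'])
    H=np.array(c['hand_eye']); T=np.eye(4)
    q=bot.read_tool_rot(); T[:3,:3]=R.from_quat([q[1],q[2],q[3],q[0]]).as_matrix(); T[:3,3]=bot.read_position()
    return K,np.linalg.inv(T@H)
def px2w(cm,uv,z):
    K,E=cm; d=E[:3,:3].T@np.linalg.inv(K)@np.array([uv[0],uv[1],1.]); o=-E[:3,:3].T@E[:3,3]
    return o+d*(z-o[2])/d[2]
def w2px(cm,p):
    K,E=cm; q=K@(E[:3,:3]@np.asarray(p)+E[:3,3]); return q[:2]/q[2]
def down(yaw):  # tool y (closing line) at angle yaw+90 ; tool x at yaw
    m=np.array([[np.cos(yaw),np.sin(yaw),0],[np.sin(yaw),-np.cos(yaw),0],[0,0,-1]])
    q=R.from_matrix(m).as_quat(); return [q[3],q[0],q[1],q[2]]
E
python3 - <<'E'
from h import *
for n in ['scene','top']:
    snap(n,n+'0.png'); c=cam(n); print(n,np.round(c[0],1).tolist(),np.round(-c[1][:3,:3].T@c[1][:3,3],3),np.round(c[1][:3,:3],2).tolist())
    for t in ['mixer','toggle','tube0_mid','box','lid_grip','reagent_mid','clip0']:
        print(t,[([round(x) for x in d['bbox']],round(d['confidence'],2)) for d in bot.search_frame(n,t)])
print(np.round(bot.calibration('wrist')['hand_eye'],3).tolist(), bot.read_tool_rot(), bot.read_clock(), bot.grip_depth)
E
```

```text
pics
scene [[377.0, 0.0, 249.9], [0.0, 377.0, 189.0], [0.0, 0.0, 1.0]] [ 0.367 -0.302  0.723] [[0.92, -0.4, 0.02], [-0.29, -0.69, -0.66], [0.28, 0.6, -0.75]]
mixer [([175, 132, 108, 103], 0.8)]
toggle [([200, 187, 7, 8], 0.55)]
tube0_mid [([232, 172, 46, 20], 0.81)]
box [([212, 301, 101, 56], 0.86)]
lid_grip [([174, 230, 149, 120], 0.69)]
reagent_mid [([302, 176, 33, 50], 0.63), ([236, 171, 41, 20], 0.55)]
clip0 [([174, 129, 108, 103], 0.81), ([206, 133, 40, 14], 0.48)]
top [[476.3, 0.0, 251.7], [0.0, 476.3, 187.9], [0.0, 0.0, 1.0]] [0.463 0.201 0.955] [[0.01, -1.0, 0.0], [-0.99, -0.01, -0.14], [0.14, 0.0, -0.99]]
mixer [([150, 138, 112, 115], 0.56)]
toggle [([216, 230, 14, 4], 0.44)]
tube0_mid [([241, 142, 13, 59], 0.89), ([152, 137, 112, 115], 0.2)]
box []
lid_grip [([308, 168, 94, 134], 0.73)]
reagent_mid [([272, 88, 32, 44], 0.95)]
clip0 [([149, 140, 116, 114], 0.85)]
[[0.001, -0.964, -0.264, 0.067], [1.0, 0.001, -0.0, -0.001], [0.0, -0.264, 0.964, -0.143], [0.0, 0.0, 0.0, 1.0]] [-1.29128236e-05  1.58229010e-01  9.87402441e-01 -8.32595311e-06] 0.8 0.0187
```

Run:
```python
import cv2
a=cv2.imread('pics/top0.png'); 
cv2.imwrite('pics/top0c.png',cv2.resize(a[80:310,130:430],None,fx=2.6,fy=2.6,interpolation=cv2.INTER_CUBIC))
```

```text
(no output)
```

View pics/scene0.png

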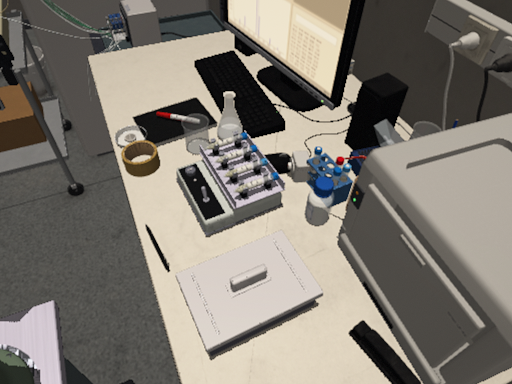

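View pics/top0c.png

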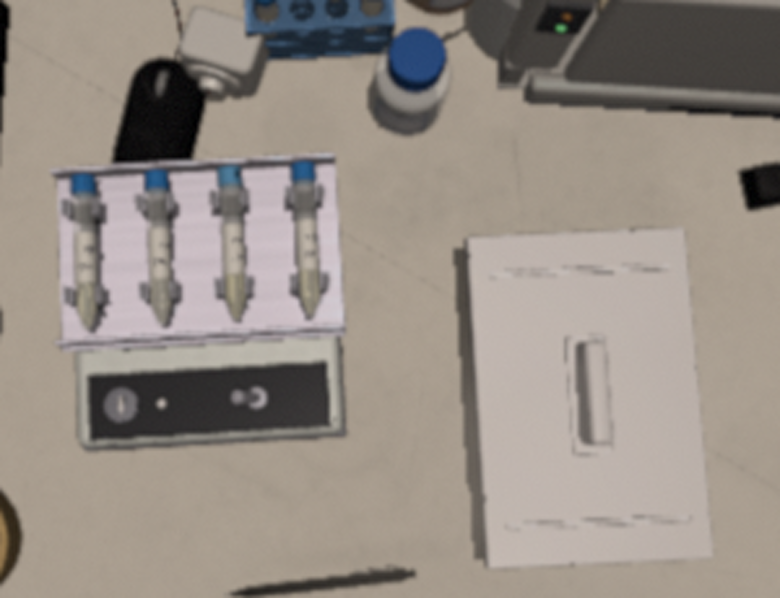

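The scene picture shows the mixer with four tubes, and the box under its lid with the bottle behind it. The top crop shows four capped tubes, caps to +x, at crop columns 85, 160, 233 and 305. The toggle is at about (247,397), and the lid spans (468..712, 230..567) with its bar at (592,393).

Run:
```python
from h import *
c=cam('top'); f=lambda u,v,z: px2w(c,(130+u/2.6,80+v/2.6),z)
for n,u,v,z in [('lipBL',55,172,.094),('lipBR',333,157,.094),('lipFL',62,345,.094),('lipFR',343,328,.094),('ledgeFL',83,447,.05),('ledgeFR',343,433,.05),('dial',120,404,.062),('tog237_81',237,397,.081),('tog256_50',256,397,.05),('tog256_81',256,397,.081),('tog237_50',237,397,.05),
 ('lidBL',468,238,.066),('lidBR',684,230,.066),('lidFL',489,567,.066),('lidFR',712,555,.066),('barB',594,340,.1),('barF',598,445,.1),('bottlecap',417,57,.123),('t0cap',85,184,.1),('t0tip',92,328,.1),('t3cap',303,172,.1),('t3tip',310,316,.1)]: print(n,np.round(f(u,v,z),3))
```

```text
lipBL [0.663 0.389 0.094]
lipBR [0.676 0.191 0.094]
lipFL [0.539 0.379 0.094]
lipFR [0.554 0.183 0.094]
ledgeFL [0.47 0.37 0.05]
ledgeFR [0.482 0.182 0.05 ]
dial [0.5   0.342 0.062]
tog237_81 [0.505 0.257 0.081]
tog256_50 [0.507 0.245 0.05 ]
tog256_81 [0.506 0.244 0.081]
tog237_50 [0.507 0.259 0.05 ]
lidBL [0.624 0.092 0.066]
lidBR [ 0.631 -0.066  0.066]
lidFL [0.389 0.079 0.066]
lidFR [ 0.399 -0.078  0.066]
barB [0.547 0.009 0.1  ]
barF [0.475 0.008 0.1  ]
bottlecap [0.741 0.134 0.123]
t0cap [0.653 0.366 0.1  ]
t0tip [0.551 0.357 0.1  ]
t3cap [0.663 0.213 0.1  ]
t3tip [0.561 0.206 0.1  ]
```

Run:
```python
from h import *
for yaw in (.07,.07+np.pi,.07+np.pi/2,.07-np.pi/2):
    print(round(yaw,2),[None if (j:=bot.solve_ik(p,down(yaw))) is None else np.round(j,2) for p in ([.607,.285,.25],[.507,.28,.075],[.51,.007,.02])])
bot.set_gripper(0.0)
bot.move_pose([.585,.285,.27],down(.07+np.pi))
c=cam('wrist'); snap('wrist','w1.png')
for t in ['tube0_mid','toggle','clip0']:
    for d in bot.search_frame('wrist',t):
        b=d['bbox']; print(t,np.round(b),round(d['confidence'],2),np.round(px2w(c,(b[0]+b[2]/2,b[1]+b[3]/2),.1),3))
c=cam('scene'); print([np.round(px2w(c,p,.02),3) for p in [(352,325),(412,384),(385,384)]])
print(bot.read_clock())
```

```text
0.07 [array([ 0.33,  0.55,  0.2 ,  1.22,  0.  , -2.88]), array([ 0.38,  0.53, -0.32,  0.73,  0.  , -2.83]), array([-0.13,  0.5 , -0.55,  0.52,  0.  ,  2.94])]
3.21 [array([0.33, 0.55, 0.2 , 1.22, 0.  , 0.26]), array([ 0.38,  0.53, -0.32,  0.73,  0.  ,  0.31]), array([-0.13,  0.5 , -0.55,  0.52,  0.  , -0.2 ])]
1.64 [array([0.33, 0.55, 0.2 , 1.22, 0.  , 1.83]), array([ 0.38,  0.53, -0.32,  0.73,  0.  ,  1.88]), array([-0.13,  0.5 , -0.55,  0.52,  0.  ,  1.37])]
-1.5 [array([ 0.33,  0.55,  0.2 ,  1.22,  0.  , -1.31]), array([ 0.38,  0.53, -0.32,  0.73,  0.  , -1.26]), array([-0.13,  0.5 , -0.55,  0.52,  0.  , -1.77])]
tube0_mid [163. 143.  23. 110.] 0.87 [0.614 0.21  0.1  ]
toggle [221.  78.  16.  12.] 0.68 [0.506 0.257 0.1  ]
toggle [153.  56. 208. 200.] 0.4 [0.567 0.286 0.1  ]
clip0 [145.  59. 218. 196.] 0.61 [0.569 0.284 0.1  ]
[array([ 0.668, -0.129,  0.02 ]), array([ 0.706, -0.256,  0.02 ]), array([ 0.663, -0.238,  0.02 ])]
3.5083
```

View pics/w1.png

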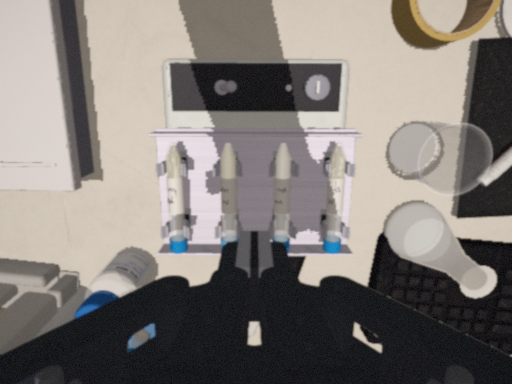

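The wrist picture shows four tubes between rows 143 and 253, at columns 177, 229, 283 and 335. The toggle bushing is at (222,87) with the bat leaning right (+y), so it is on. The dial is at (318,87).

Run:
```python
from h import *
c=cam('wrist')
for n,u,v,z in [('t3cap',179,250,.097),('t3tip',175,144,.097),('t2tip',229,144,.097),('t1tip',283,144,.097),('t0cap',332,250,.097),('t0tip',338,144,.097),('ring',222,87,.052),('tip',232,87,.081),('dial',318,87,.062),('FL',347,60,.05),('FR',164,60,.05),('lipR',150,132,.094),('lipL',360,132,.094)]:
    print(n,np.round(px2w(c,(u,v),z),4))
y=.07; P=np.array([.507,.245]); ey=np.array([-np.sin(y),np.cos(y)])
q=down(y+np.pi)
s=P+ey*.045; bot.move_pose([*s,.13],q); bot.move_linear([*s,.07],.1)
e=P-ey*.004
print(bot.move_linear([*e,.07],.05,until_force=6), bot.read_position(), bot.read_ft_force())
print((bot.read_position()[:2]-P)@ey)
bot.move_linear([*(s),.07],.1); bot.move_linear([*s,.2],.2)
bot.move_pose([.585,.285,.27],q)
im=snap('wrist','w2.png'); t=im[40:130,140:380]; cv2.imwrite('pics/w2c.png',cv2.resize(t,None,fx=3,fy=3,interpolation=cv2.INTER_CUBIC)[:,:,::-1])
print(bot.read_clock())
```

```text
t3cap [0.671  0.2139 0.097 ]
t3tip [0.5625 0.2088 0.097 ]
t2tip [0.5588 0.2594 0.097 ]
t1tip [0.5552 0.3101 0.097 ]
t0cap [0.6597 0.3706 0.097 ]
t0tip [0.5514 0.3617 0.097 ]
ring [0.5068 0.2463 0.052 ]
tip [0.507  0.2584 0.081 ]
dial [0.5002 0.343  0.062 ]
FL [0.4715 0.3712 0.05  ]
FR [0.4849 0.1862 0.05  ]
lipR [0.5533 0.1845 0.094 ]
lipL [0.5391 0.3816 0.094 ]
True [0.50664473 0.2509801  0.07003034] [0.49411182 3.82926027 0.06856192]
0.005990304003777777
7.6167
```

View pics/w2c.png

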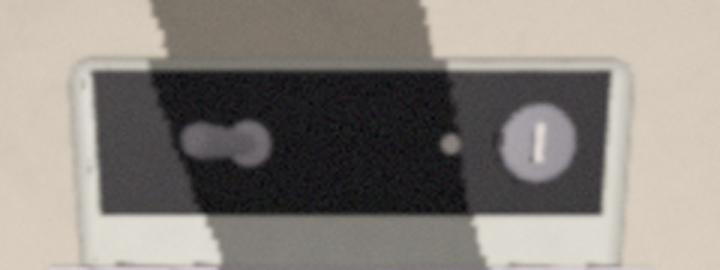

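The toggle now leans left in this view (mixer −y), so it is off. Next is a wrist view of the lid.

Run:
```python
from h import *
bot.move_pose([.511,.008,.33],down(.053+np.pi)); bot.set_gripper(1.0)
c=cam('wrist'); im=snap('wrist','w3.png')
for d in bot.search_frame('wrist','lid_grip'):
    b=d['bbox']; print(np.round(b),round(d['confidence'],2),np.round(px2w(c,(b[0]+b[2]/2,b[1]+b[3]/2),.066),3))
np.savez('w3.npz',K=c[0],E=c[1]); print(bot.read_clock())
```

```text
[184.  54. 142. 188.] 0.89 [0.5   0.007 0.066]
9.625
```

View pics/w3.png

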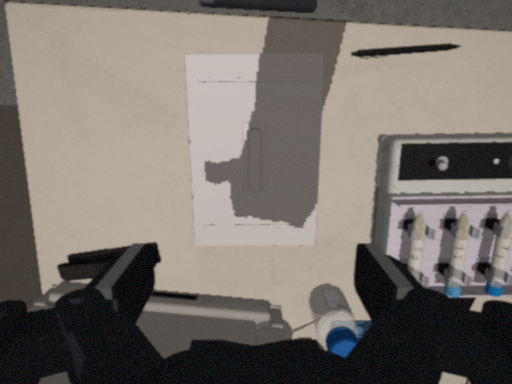

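The lid's corners are at (186,55), (324,54), (195,246) and (316,246), and the bar spans about (248..262, 127..192). The desk on the −y side (image left) is free up to about row 245.

Run:
```python
from h import *
d=np.load('w3.npz'); c=(d['K'],d['E'])
P=np.array([px2w(c,p,.066)[:2] for p in [(186,55),(324,54),(195,246),(316,246)]]); print(np.round(P,4),P.mean(0))
for p in [(255,127),(255,192)]: print(np.round(px2w(c,p,.101),4))
print(np.round(px2w(c,(150,255),.02),3),np.round(px2w(c,(60,255),.02),3))
x=P[2:].mean(0)-P[:2].mean(0); y=P[[1,3]].mean(0)-P[[0,2]].mean(0)
print(x,y,np.arctan2(x[1],x[0]),np.arctan2(-y[0],y[1]))
```

```text
[[ 0.399  -0.0762]
 [ 0.3895  0.0797]
 [ 0.6334 -0.0644]
 [ 0.6248  0.0948]] [0.51167251 0.00848785]
[0.4723 0.0059 0.101 ]
[0.5458 0.0099 0.101 ]
[ 0.673 -0.138  0.02 ] [ 0.68  -0.271  0.02 ]
[0.23485441 0.01350087] [-0.0089931  0.157572 ] 0.05742293531935974 0.05701112551281979
```

Run:
```python
from h import *
bot.set_gripper(.6)
bot.move_linear([.511,.0085,.13],.2,rotation=down(.057+np.pi))
print(bot.move_linear([.511,.0085,.073],.08,until_force=8), bot.read_position())
bot.set_gripper(0,60); print('w',bot.read_gripper_width(),bot.read_finger_force(),bot.read_position())
f0=np.array(bot.read_ft_force())
bot.move_linear([.511,.0085,.11],.08); print('w',bot.read_gripper_width(),np.array(bot.read_ft_force())-f0)
bot.move_linear([.511,.0085,.135],.1)
bot.move_linear([.48,-.225,.135],.2); print('w',bot.read_gripper_width(),np.array(bot.read_ft_force())-f0)
bot.move_linear([.48,-.225,.045],.1)
print(bot.move_linear([.48,-.225,.020],.03,until_force=3), bot.read_position(),bot.read_gripper_width())
bot.set_gripper(.6)
bot.move_linear([.48,-.225,.15],.2)
bot.move_pose([.511,.0085,.33],down(.057+np.pi))
c=cam('wrist'); im=snap('wrist','w4.png'); np.savez('w4.npz',K=c[0],E=c[1]); print(bot.read_clock())
for t in ['box','lid_grip']:print(bot.search_frame('wrist',t))
```

```text
False [0.51139266 0.00844207 0.07336401]
w 0.17394184565401458 59.19845759868622 [0.51152889 0.0084963  0.07362218]
w 0.1758119348799366 [-0.5925671   0.28793934 -6.49567627]
w 0.17553116240872244 [-0.08489893  0.19119094 -6.7556324 ]
True [ 0.47979946 -0.22489092  0.02563662] 0.1781665676696469
18.9167
[]
[{'bbox': [4.2, 20.0, 144.8, 180.8], 'confidence': 0.83}, {'bbox': [307.2, 290.2, 17.9, 55.0], 'confidence': 0.73}]
```

View pics/w4.png

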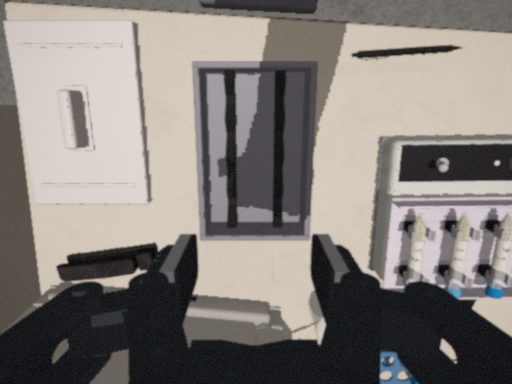

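The lid lies left at about (78,115). The open box rim has corners (193,62), (317,62), (201,240) and (310,240), and the foam bars are at columns 231 and 279. Next I'll write an automatic rim detector.

```bash
cat >> h.py <<'E'
def boxpose(im,c,guess=(.511,.0085)):
    """rim (z=.06) pose: centre, yaw from the blob that is not beige, rectified to a 1 px/mm plan"""
    L=200; # mm half window
    src=np.float32([[guess[0]+a,guess[1]+b,.06] for a,b in((-.2,-.2),(-.2,.2),(.2,.2),(.2,-.2))])
    px=np.float32([w2px(c,p) for p in src])
    M=cv2.getPerspectiveTransform(px,np.float32([[0,0],[0,400],[400,400],[400,0]]))  # col = x, row = y
    pl=cv2.warpPerspective(im,M,(400,400)).astype(int)
    m=((pl[...,0]-pl[...,2])<0.1*pl.max(2)).astype(np.uint8)
    m=cv2.morphologyEx(m,cv2.MORPH_OPEN,np.ones((7,7)))
    best=None
    for k in cv2.findContours(m,cv2.RETR_EXTERNAL,cv2.CHAIN_APPROX_NONE)[0]:
        (cx,cy),(w,h),a=cv2.minAreaRect(k)
        if w<h: w,h,a=h,w,a-90
        e=abs(w-224)+abs(h-146)
        if best is None or e<best[0]: best=(e,guess[0]+cx/1000-.2,guess[1]+cy/1000-.2,np.deg2rad((a+90)%180-90),w,h)
    return best,pl.astype(np.uint8),m
E
python3 - <<'E'
from h import *
d=np.load('w4.npz'); c=(d['K'],d['E']); im=cv2.imread('pics/w4.png')[:,:,::-1]
P=np.array([px2w(c,p,.06)[:2] for p in [(193,62),(317,62),(201,240),(310,240)]]); print(np.round(P,4),P.mean(0))
x=P[2:].mean(0)-P[:2].mean(0); print(x, np.arctan2(x[1],x[0]))
for p in [(227,73),(279,73),(234,226),(279,226)]: print(np.round(px2w(c,p,.044),4))
b,pl,m=boxpose(im,c); print(b)
cv2.imwrite('pics/pl.png',np.hstack([pl[:,:,::-1],cv2.merge([m*255]*3)]))
E
```

```text
[[ 0.4048 -0.0697]
 [ 0.3967  0.0729]
 [ 0.6256 -0.0571]
 [ 0.6174  0.0871]] [0.51111572 0.00833357]
[0.22073782 0.01340664] 0.060661085870080005
[ 0.4134 -0.0314  0.044 ]
[0.4099 0.0312 0.044 ]
[ 0.6096 -0.0149  0.044 ]
[0.6061 0.0462 0.044 ]
(1.116302490234375, 0.5106420440673829, 0.00719610595703124, np.float64(0.058135479177073936), 223.62158203125, 145.26211547851562)
```

View pics/pl.png

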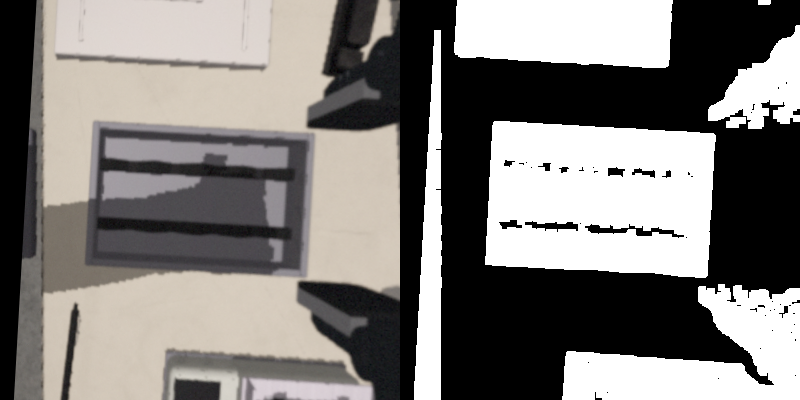

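The detector agrees with the manual corners and the known size: centre about (.511,.0075), yaw .058. Now I'll pick the first tube.

```bash
cat >> h.py <<'E'
A0=np.array([.6063,.3656]); A3=np.array([.6174,.2127]); MY=.073
def look(g=(.511,.0075)):
    bot.move_pose([g[0],g[1]+.15,.33],down(MY+np.pi))
    c=cam('wrist'); im=bot.camera('wrist'); b,pl,m=boxpose(im,c,g)
    print('box',np.round(b,4)); return b,im,c
def pick(i):
    p=A0+(A3-A0)*i/3; q=down(MY+np.pi)
    bot.set_gripper(.42)
    bot.move_pose([*p,.18],q); bot.move_linear([*p,.12],.2)
    hit=bot.move_linear([*p,.080],.08,until_force=8); print('hit',hit,bot.read_position())
    bot.set_gripper(0,50); w0=bot.read_gripper_width()
    bot.move_linear([*p,.115],.05); bot.move_linear([*p,.2],.2)
    print('width',w0,bot.read_gripper_width(),bot.read_finger_force())
def place(b,nx):
    a=b[3]; p=np.array(b[1:3])+nx*np.array([np.cos(a),np.sin(a)]); q=down(a+np.pi/2)
    bot.move_pose([*p,.16],q); bot.move_linear([*p,.06],.15)
    print('w',bot.read_gripper_width()); hit=bot.move_linear([*p,.016],.04,until_force=3); print('down',hit,bot.read_position(),'w',bot.read_gripper_width())
    bot.set_gripper(.36); bot.move_linear([*p,.16],.2)
E
python3 - <<'E'
from h import *
pick(0); b,im,c=look(); cv2.imwrite('pics/v0.png',im[:,:,::-1])
if b[0]<8:
    place(b,.069); b,im,c=look(b[1:3]); cv2.imwrite('pics/v1.png',im[:,:,::-1])
print(bot.read_clock())
E
```

```text
hit False [0.60614452 0.36560869 0.07965377]
width 0.20373666505282137 0.1996081246505585 50.29076099395752
box [8.218600e+00 5.105000e-01 1.240000e-02 5.790000e-02 2.235956e+02
 1.538142e+02]
24.7
```

The +y outer wall is visible from this oblique view and adds 8 mm, so I'll correct for it.

```bash
cat >> h.py <<'E'
def look(g=(.511,.0075)):
    bot.move_pose([g[0],g[1]+.15,.33],down(MY+np.pi))
    c=cam('wrist'); im=bot.camera('wrist'); b,pl,m=boxpose(im,c,g); b=list(b)
    e=(b[5]-146)/2; b[1]+=e*.001*np.sin(b[3]); b[2]-=e*.001*np.cos(b[3])   # outer +y wall shows
    b[0]=abs(b[4]-224)+abs(b[5]-153.8); print('box',np.round(b,4)); return b,im,c
E
python3 - <<'E'
from h import *
b,im,c=look(); cv2.imwrite('pics/v0.png',im[:,:,::-1])
if b[0]<6:
    place(b,.069); b,im,c=look(b[1:3]); cv2.imwrite('pics/v1.png',im[:,:,::-1])
print(bot.read_clock())
E
```

```text
box [1.506000e-01 5.109000e-01 8.500000e-03 5.730000e-02 2.238859e+02
 1.537635e+02]
w 0.19836028913310647
down True [0.57993523 0.01255944 0.01779321] w 0.20409318959702102
box [7.624000e-01 5.107000e-01 8.400000e-03 5.780000e-02 2.234611e+02
 1.540235e+02]
30.3917
```

View pics/v1.png

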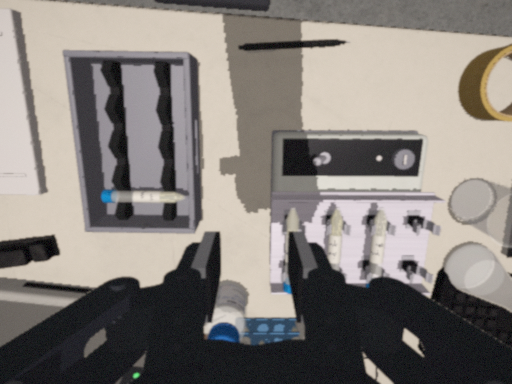

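The first tube lies across both bars in the +x end notch, row 197, columns 103 to 185. The other three are untouched, so I'll carry on with them, aborting on any odd width or box reading.

Run:
```python
from h import *
g=(.511,.0085)
for i,nx in ((1,.023),(2,-.023),(3,-.069)):
    pick(i)
    if abs(bot.read_gripper_width()-.2)>.03: print('lost'); break
    b,im,c=look(g); cv2.imwrite(f'pics/k{i}.png',im[:,:,::-1])
    if b[0]>6: print('bad box'); break
    place(b,nx); g=b[1:3]
else:
    b,im,c=look(g)
cv2.imwrite('pics/v2.png',im[:,:,::-1]); print(bot.read_clock())
```

```text
hit False [0.6098701  0.31461003 0.07961307]
width 0.20044113212172326 0.20035311230887412 50.693432092666626
box [5.297000e-01 5.108000e-01 8.300000e-03 5.550000e-02 2.237106e+02
 1.540402e+02]
w 0.2000920715373177
down True [0.53383341 0.00964995 0.01781173] w 0.1998725857926436
hit False [0.61357255 0.26369762 0.07970084]
width 0.20438169598939207 0.20288265387819548 50.74135422706604
box [4.989000e-01 5.109000e-01 8.300000e-03 5.740000e-02 2.236539e+02
 1.539529e+02]
w 0.19677943976129833
down True [0.48810385 0.0070605  0.01765264] w 0.1959477028453093
hit False [0.61740071 0.21275338 0.07989219]
width 0.20049782925261206 0.20080197349742251 50.71210026741028
box [3.819000e-01 5.108000e-01 8.600000e-03 5.550000e-02 2.236552e+02
 1.537629e+02]
w 0.19932261841802454
down True [0.44200423 0.00486538 0.01790494] w 0.19575887813754564
box [5.851000e-01 5.104000e-01 8.400000e-03 5.550000e-02 2.237106e+02
 1.540957e+02]
58.825
```

View pics/v2.png

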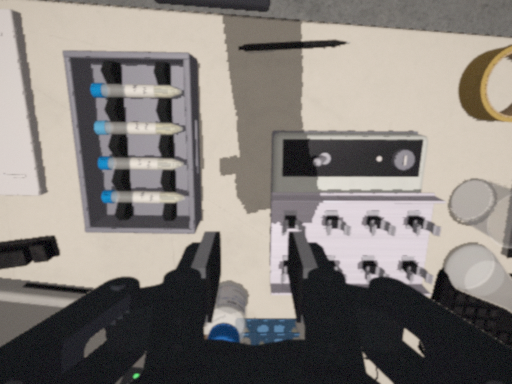

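All four tubes lie in their notches at rows 91, 128, 163 and 197, and the clips are empty. Now the lid. I'll check the box with the top camera while the lid is held.

```bash
cat >> h.py <<'E'
def topbox(fn=None,g=(.511,.0085)):
    c=cam('top'); im=snap('top',fn); b=boxpose(im,c,g)[0]; print('top',np.round(b,4)); return b
E
python3 - <<'E'
from h import *
q=down(.057+np.pi); L=[.48,-.225]
bot.set_gripper(.6); bot.move_pose([*L,.15],q)
t0=topbox('t0.png')
bot.move_linear([*L,.08],.2); print(bot.move_linear([*L,.0256],.06,until_force=8),bot.read_position())
bot.set_gripper(0,70); print('w',bot.read_gripper_width(),bot.read_position()); f0=np.array(bot.read_ft_force())
bot.move_linear([*L,.06],.08); bot.move_linear([*L,.14],.15)
print('w',bot.read_gripper_width(),np.array(bot.read_ft_force())-f0)
t1=topbox('t1.png'); print(bot.read_clock())
E
```

```text
top [6.504300e+00 5.105000e-01 1.100000e-02 6.200000e-02 2.243875e+02
 1.521168e+02]
False [ 0.48028101 -0.22518292  0.02586891]
w 0.1765743288484337 [ 0.48038583 -0.22521989  0.02612889]
w 0.16880476511405088 [-0.59709586 -0.13113538 -5.33964925]
top [6.876200e+00 5.106000e-01 1.120000e-02 6.200000e-02 2.245734e+02
 1.523028e+02]
64.0583
```

Run:
```python
from h import *
B=[.5111,.0083]
bot.move_linear([*B,.14],.2); print('w',bot.read_gripper_width(),bot.read_position())
bot.move_linear([*B,.092],.08)
print(bot.move_linear([*B,.0715],.025,until_force=6),bot.read_position(),bot.read_ft_force(),bot.read_gripper_width(),bot.read_clock())
```

```text
w 0.17576066413656868 [0.51099505 0.00762456 0.13989776]
True [0.51081314 0.00833579 0.07411499] [-0.8026933  -0.19873317  4.14206755] 0.17090950061026247 66.8167
```

Run:
```python
from h import *
bot.set_gripper(.6); bot.move_linear([.5111,.0083,.15],.15)
bot.move_pose([.511,.158,.33],down(MY+np.pi)); c=cam('wrist'); im=snap('wrist'); s=snap('scene')
np.savez('w9.npz',K=c[0],E=c[1])
cv2.imwrite('pics/fin.png',np.vstack([cv2.resize(im[20:300,20:300],(600,600))[:,:300+300:1]])[:,:,::-1])
cv2.imwrite('pics/fin2.png',cv2.resize(s[170:370,150:400],None,fx=3,fy=3,interpolation=cv2.INTER_CUBIC)[:,:,::-1])
print(bot.read_clock())
```

```text
68.95
```

View pics/fin.png

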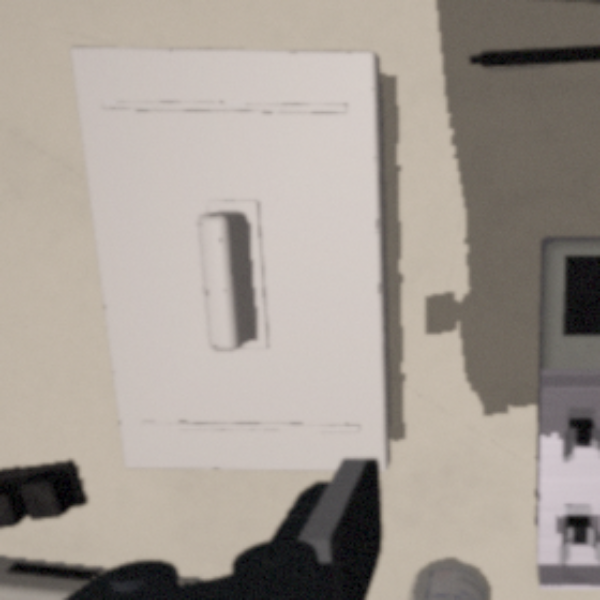

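View pics/fin2.png

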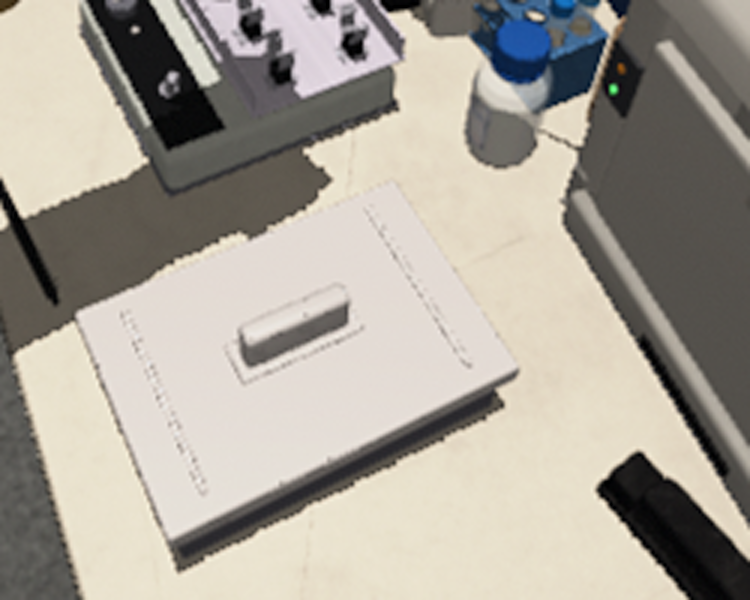

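The lid is squarely on the box with an even skirt gap, the bottle is upright, and the toggle still leans off. One numeric check against the initial top view before I hand in.

Run:
```python
from h import *
d=np.load('w9.npz'); c=(d['K'],d['E'])
P=np.array([px2w(c,(20+u/2.143,20+v/2.143),.066)[:2] for u,v in [(72,48),(378,52),(127,467),(387,468)]])
x=P[2:].mean(0)-P[:2].mean(0); print(np.round(P,4),P.mean(0),np.linalg.norm(x),np.arctan2(x[1],x[0]),[np.linalg.norm(P[a]-P[b]) for a,b in((0,1),(2,3),(0,2),(1,3))])
s=snap('scene','s9.png'); a=cv2.imread('pics/scene0.png')[:,:,::-1]
D=np.abs(s.astype(int)-a).max(2)[225:350,170:330]; print('changed px',(D>40).sum())
r=(D>40).astype(np.uint8); print(cv2.boundingRect(r))
```

```text
[[ 0.3972 -0.0769]
 [ 0.3874  0.0825]
 [ 0.6322 -0.0631]
 [ 0.6212  0.0946]] [0.50950867 0.0092723 ] 0.23474388422601333 0.05528923842376827 [np.float64(0.15965212949786686), np.float64(0.15800243185350163), np.float64(0.23541172813395236), np.float64(0.2340789859828592)]
changed px 2540
(0, 0, 153, 125)
```

```bash
python3 -c "
from cell import bot
print(bot.close_job())"
```

```text
the job is handed in; nothing more can be done
None
```

The job is handed in at about 69 s; no verdict was returned. In the last pictures the mixer was off, the lid was squarely down with its centre within 2 mm of the box's, and the bottle was upright; all four tubes were in their notches before the lid went on.

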